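# Secure the petty-cash box to the desk anchor

### The job

Put the petty-cash box away for the night: stand the folded ring of the desk anchor fully upright, shut the lid of the cash box, and slide the box along the desk until the sprung hook on its end has snapped round one leg of the ring with its gate closed again. Leave the box flat on the desk, without lifting it on the way, and do not disturb the tea bottle or the calculator.

Things in the scene. Friction and masses are not known exactly. Their poses are not given: they have to be found in the camera images.
- cash_box: blue steel petty-cash box, 130 (its x) x 190 (its y) x 75 mm high when shut, about 0.6 kg, too wide to grip. Origin: centre of its underside, z up. Brass lock on its -x side; lid hinge along its +x side (x = +63.5 mm, 58 mm up). The flat +y end is the one to push; the -y end carries a big steel snap hook lying level, 42 mm up, that reaches to 175 mm from the origin
- box_push (a point): middle of the box's flat +y end (95 mm from the origin), 30 mm above the desk; the flat is 130 mm wide and 58 mm high. The box slides at about 3 to 9 N
- cash_lid (a joint): lid of the cash box: 0 = shut, 1.57 = upright, rad. A shell 127 (from hinge to free edge) x 187 x 17 mm, its top 75 mm above the desk when shut. Stiff hinge: it stays where it is left (1 to 2 N at the free edge moves it). A folded carrying handle lies on its top, 7 mm proud, 53 to 81 mm from the hinge
- hook_throat (a point): middle of the space inside the snap hook (bar 10 mm thick), at x = -7, y = -137 mm, 42 mm up in the box's frame; axes as the box's. The hook's spine runs along y = -115 mm, its open side looks away from the box and is closed by a brass gate. Nose tip (rounded) at x = -27, y = -159 mm, gate pivot at x = +22, y = -169 mm; widest at x = -47 and +40 mm
- hook_gate (a joint): sprung gate of the hook: 0 = closed, grows as it is pressed in (to 1.2 rad); it cannot open outwards; 1 to 3 N at its tip. As the box moves along its own -y, a ring leg enters if it meets the gate at box x between -17 and +3 mm (best -7); the gate springs back behind it once the leg is about 130 mm from the box's origin; at 124 mm the leg meets the spine
- anchor: steel plate screwed to the desk, 112 (x) x 52 (y) x 4 mm, with a folding D-ring of 8 mm round bar. Origin: on the desk under the ring's hinge line, which runs along the anchor's x, 12 mm up. The ring has straight legs at x = -32 and +32 mm and a straight top bar (42 mm long) 62 mm from the hinge. It leans over towards the anchor's +y, the side from which the box comes
- anchor_ring (a joint): folding ring of the anchor: 0 = level, lying over towards the anchor's +y; 1.57 = upright against its stop, where it stands across the box's way and takes the push; rad. Stiff hinge: it stays where it is left (about 1 to 1.5 N at its top moves it)
- ring_leg (a point): point on the axis of the ring's leg at anchor x = +32 mm, 30 mm from the hinge: 42 mm above the desk, level with the hook, when the ring is upright. With this leg in the hook, the hook's nose passes through the ring
- ring_leg_near (a point): the same point on the other leg (anchor x = -32 mm)
- tea_bottle: bottle of tea, 62 mm across, 221 mm tall, standing; origin at the centre of its base
- calculator: grey desk calculator, 150 x 100 x 22 mm; origin at the centre of its underside

How it is judged:
At the end, for the whole second after the job is handed in: One leg of the ring is inside the snap hook, the gate is closed behind it (within 0.1 rad), the ring stands upright (within 0.12 rad), the lid is shut (within 0.06 rad), and the box rests flat on the desk, released and still (((x of ring_leg in the frame of hook_throat between -0.03 and 0.036 m and y of ring_leg in the frame of hook_throat between -0.02 and 0.02 m and z of ring_leg in the frame of hook_throat between -0.015 and 0.015 m) or (x of ring_leg_near in the frame of hook_throat between -0.03 and 0.036 m and y of ring_leg_near in the frame of hook_throat between -0.02 and 0.02 m and z of ring_leg_near in the frame of hook_throat between -0.015 and 0.015 m)) and value of joint hook_gate below 0.1 rad and value of joint cash_lid below 0.06 rad and value of joint anchor_ring above 1.45 rad and angle between cash_box's own z axis and vertical below 0.05 rad and linear speed of cash_box below 0.01 m/s); the robot touches nothing.
It fails at once if the tea bottle or the calculator moved by more than 40 mm (distance of any of tea_bottle, calculator from where it was at the start of the episode above 0.04 m).
It fails at once if the tea bottle tipped (angle between tea_bottle's own z axis and vertical above 0.35 rad).
It fails at once if the cash box lifted or tipped off the desk (height (world z) of cash_box above 0.03 m or angle between cash_box's own z axis and vertical above 0.3 rad).
It also fails if it takes over 67 s, if anything falls off the work surface, if the arm or the gripper's body presses on something with over 40 N, if the wrist force passes 120 N, or if a joint passes its speed limit or range.

### The arm

A 6-joint arm with a two-finger parallel gripper is mounted at the origin on the work surface; the furniture and walls round the work are solid. World frame = base frame: x ahead of the robot, y to its left, z up, the work surface at z = 0. Lengths are in m, angles in rad, forces in N, time in s.
With the tool pointing down it reaches from about 0.275 to 1 m from the base axis. Payload 8.4 kg.
Tool frame: the origin (TCP) lies at the very end of the fingers, on their centre line; the grasp point (between the pads) lies 19 mm behind it; z points along the fingers, y is the line along which they close (so a half turn about z gives the same grasp; the last joint's range is limited). The gripper opens to 85 mm and grips with 20 to 120 N. Pads are 22 mm wide; open, the fingers measure 114 mm over their backs; the gripper's body (76 mm by 85 mm) begins 54 mm behind the grasp point. The pads swing forward as they close: fully open they stand 13 mm farther back than shut.
Start: joints at [1.228, 0.353, 1.633, -0, 1.155, -0.002], TCP at [0.209, 0.589, 0.231] pointing down, gripper open.
Joint ranges: [-2.63, 2.63], [-0.92, 2.1], [0.06, 2.66], [-1.3, 4.44], [0, 2.69], [-3.02, 3.02]. Speed limits (rad/s): [2.22, 2.22, 2.79, 3.14, 3.14, 3.14].

### API

Orientations are given as a rotation vector (axis times angle).
In Python, from workcell import get_state, snapshot, finish_job gives the robot as it stands. The module is installed in compiled form; this text tells all that it offers.
- The arm moves only by the tool play_rows, never from a script. Its argument "plan" is a list that holds one entry, the list of rows, each a list of 7 numbers: the shift along the tool's x, y, z in m, then the turn, a rotation vector about the tool's x, y, z in rad, then the finger opening in m, from 0 to 0.0854. In form: [[[dx, dy, dz, rx, ry, rz, hand], ...]]. A call has 1 to 5 rows; each row shifts and turns the commanded pose from where the row before left it, along the tool's axes as they then stand; what a row does not reach is not made up. A row lasts 1/8 s, in which the tool goes at most 62.5 mm and 10.7 degrees, less where a joint would pass 70% of its speed; a pose out of reach is approached as far as the arm can. A call is refused whole if a number of a shift passes 0.0625 or a number of a turn 0.188, either way. A call with a gripper value outside its range is refused whole. The fingers move at their own pace and stop on an object; the grip force is fixed at half the most. Time passes only in rows, so rows that do not move let the fingers close. It gives the time, the measured TCP pose, the force, the opening and the grip force at its end, in the units of the state.
- get_state(): the state, without advancing time (a new reading comes with each control period).
- snapshot(name): name is "scene" or "top"; returns a dict with "frame" (384x512x3 uint8, red, green, blue), "K" (3x3 intrinsics, pixels), "k1" (the pictures are not rectified: a ray, as slopes to the right and down, at radius r is drawn at 1 + k1 r^2 times it, then the intrinsics apply), "eye" and "rotation" of the camera in the world. Camera axes: x right, y down, z forward; pixel columns grow to the right and rows downward; lengths in m; the calibration is good to about 2 mm. A picture is of the moment at which its call begins. There is no depth.
- finish_job(): hands the job in; it is judged then, once.
The state is a dict: "t": time; "q": joint angles; "joint_vel": joint speeds; "joint_efforts": joint torques, N m; "eef_pos": TCP position; "tool_rot": TCP orientation; "ft_force": force on the tool from outside, world axes, zero at the start; "torque": the same for the moment, N m; "width": finger opening in m; "grasp_force": force on a finger pad.
Only numpy, scipy, OpenCV 4.12 (cv2) and the standard library are available. Lean on these libraries where they do the work, as an engineer would, in place of code of your own. Each camera call takes 0.05 s, during which the arm holds its last target. There are 200 camera calls.

## Working session

There is one attempt and no reset: what is moved stays moved. The work goes in short steps, Python scripts to look and compute and a tool call to move; the robot and the scene stay as the last step left them, time stands still between calls to the robot, and variables do not carry over. Pictures are saved under pics/ and viewed, at most 10 in all, crops included, and the job is handed in when it is done.

Besides the shell and the picture viewer there is one more tool, called after ">>>" by a JSON object that holds its "op" and its "data". play_rows: Moves the arm, as the interface text tells. Its arguments: {"type":"object","properties":{"plan":{"type":"array"}},"required":["plan"]}

```bash
mkdir -p pics; cat > h.py <<'E'
import numpy as np, cv2
from workcell import get_state, snapshot
def snap(n,f):
    s=snapshot(n); cv2.imwrite('pics/'+f+'.png',s['frame'][:,:,::-1]); return s
def ray(s,u,v):
    K=np.array(s['K']); p=np.array([(u-K[0,2])/K[0,0],(v-K[1,2])/K[1,1]]); q=p.copy()
    for _ in range(20): q=p/(1+s['k1']*(q@q))
    R=np.array(s['rotation']); d=R@np.array([q[0],q[1],1]); return np.array(s['eye']),d
def pt(s,u,v,z):
    e,d=ray(s,u,v); return e+d*(z-e[2])/d[2]
def proj(s,P):
    c=np.array(s['rotation']).T@(np.array(P)-np.array(s['eye'])); q=c[:2]/c[2]; q=q*(1+s['k1']*(q@q)); K=np.array(s['K']); return K[0,0]*q[0]+K[0,2],K[1,1]*q[1]+K[1,2]
E
python3 - <<'E'
from h import *
a=snap('top','t0');b=snap('scene','s0')
for s in(a,b):print(s['K'],s['k1'],s['eye'],s['rotation'])
for n in('t0','s0'):
    pass
print(get_state())
E
```

```text
[[406.57795225   0.         254.17184518]
 [  0.         406.57795225 189.126734  ]
 [  0.           0.           1.        ]] 0.050068977989154446 [0.19275696 0.08159014 1.05748505] [-2.11765664  2.14011425 -0.18863118]
[[496.00921951   0.         256.15807596]
 [  0.         496.00921951 199.21482424]
 [  0.           0.           1.        ]] -0.15855370207185443 [-0.09996928 -0.82393425  0.86778443] [-2.18866658  0.51139371 -0.25304321]
{'t': 0.1, 'q': array([ 1.22760143e+00,  3.53605367e-01,  1.63405565e+00,  7.69797183e-06,
        1.15524766e+00, -2.36865623e-03]), 'joint_vel': array([ 0.00067638, -0.00098273, -0.00070651, -0.00050791, -0.00110131,
        0.00046824]), 'joint_efforts': array([ 1.16759488e-04, -6.06360126e+01, -3.42822325e+01,  4.15309967e-05,
        3.99683719e-03, -1.02527250e-05]), 'eef_pos': array([0.20874639, 0.58863944, 0.230622  ]), 'tool_rot': array([-5.32746281e-01, -3.09585473e+00,  2.03436598e-03]), 'ft_force': array([ 0.35425676, -0.31733272, -0.47123488]), 'torque': array([ 0.00229602,  0.04107891, -0.03516773]), 'grasp_force': 0.0, 'width': 0.08518678630434971}
```

View pics/t0.png

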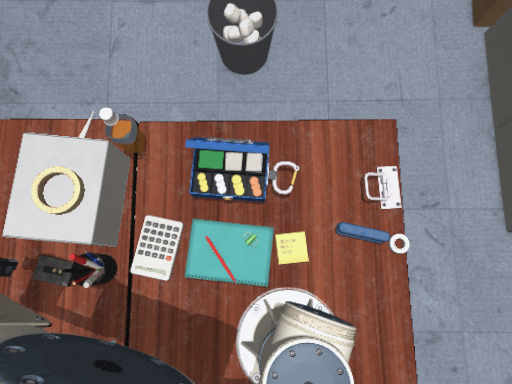

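View pics/s0.png

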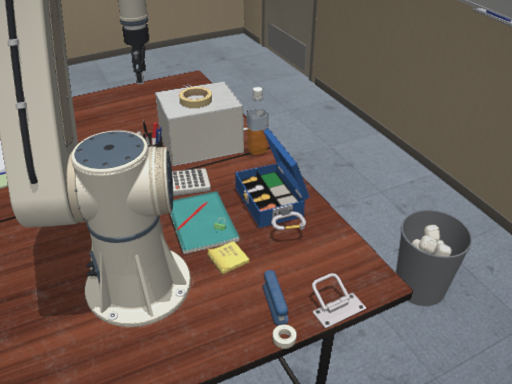

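```bash
sed -i 's/R=np.array(s\[.rotation.\])/R=cv2.Rodrigues(np.array(s["rotation"]))[0]/; s/np.array(s\[.rotation.\]).T/cv2.Rodrigues(np.array(s["rotation"]))[0].T/' h.py
python3 - <<'E'
import cv2,numpy as np
a=cv2.imread('pics/t0.png');b=cv2.imread('pics/s0.png')
x=cv2.resize(a[130:210,180:310],None,fx=4,fy=4,interpolation=2);y=cv2.resize(a[155:220,355:410],None,fx=4,fy=4,interpolation=2)
z=cv2.resize(b[260:330,300:375],None,fx=4,fy=4,interpolation=2)
w=cv2.resize(b[125:240,225:315],None,fx=2.4,fy=2.4,interpolation=2)
c=np.zeros((600,800,3),np.uint8);c[:320,:520]=x;c[:260,540:760]=y;c[320:600,:300]=z;c[320:596,320:536]=w
cv2.imwrite('pics/c0.png',c)
E
```

```text
(no output)
```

View pics/c0.png

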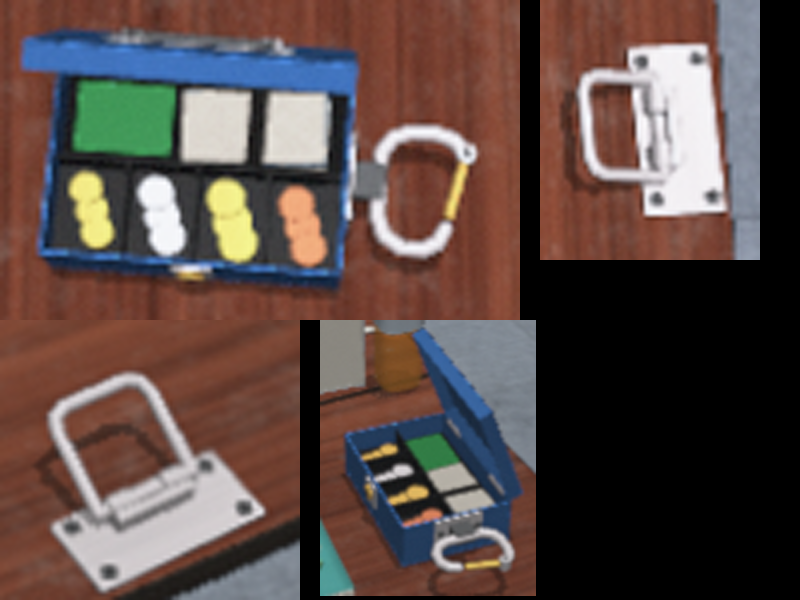

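```bash
cat > m.py <<'E'
from h import *
a=snapshot('top');b=snapshot('scene')
P=lambda x,y,z:pt(a,x/4+180,y/4+130,z)
A=lambda x,y,z:pt(a,(x-540)/4+355,y/4+155,z)
np.set_printoptions(precision=4,suppress=True)
print('rim',P(43,252,.058),P(343,278,.058)); 
piv,nose=P(468,153,.042),P(447,222,.042);print('piv,nose',piv,nose,'widest',P(425,127,.042),P(412,254,.042))
print('spine',P(378,190,.042))
pc=[A(*c,.004) for c in((628,47),(706,43),(724,213),(646,216))];print('plate',*pc,np.mean(pc,0))
def tri(u,v,w,x):
    e,d=ray(a,u,v);f,g=ray(b,w,x)
    t=np.linalg.lstsq(np.stack([d,-g],1),f-e,rcond=None)[0];return e+t[0]*d,np.linalg.norm(e+t[0]*d-f-t[1]*g)
# leftish bar ends: top img upper corner = +x
print('bar',tri(366.5,173.7,336,275.5),tri(368.5,199,315.5,283))
# lid edge: top crop right outer corner; scene crop
print('lid right near',tri(180+356/4,130+52/4, 225+(490-320)/2.4,125+(408-320)/2.4))
print('bottle',pt(a,125,125,.1),'calc',pt(a,158,247,.02),'tape',pt(a,400,243,.02),[pt(a,*c,0.03) for c in((338,230),(390,238))])
E
python3 m.py
```

```text
rim [0.3632 0.2387 0.058 ] [0.3448 0.0522 0.058 ]
piv,nose [ 0.4273 -0.0295  0.042 ] [ 0.3825 -0.0149  0.042 ] widest [ 0.4447 -0.0024  0.042 ] [0.3621 0.0078 0.042 ]
spine [0.4037 0.0285 0.042 ]
plate [ 0.4376 -0.2449  0.004 ] [ 0.4397 -0.296   0.004 ] [ 0.3266 -0.2995  0.004 ] [ 0.325  -0.2493  0.004 ] [ 0.3822 -0.2724  0.004 ]
bar (array([ 0.4126, -0.2075,  0.0348]), np.float64(0.000411045183852095)) (array([ 0.3463, -0.2075,  0.039 ]), np.float64(0.009668144291732133))
lid right near (array([0.4523, 0.0468, 0.1856]), np.float64(0.0075194773469813))
bottle [0.5265 0.3951 0.1   ] calc [0.2326 0.3245 0.02  ] tape [ 0.2366 -0.2844  0.02  ] [array([ 0.2697, -0.1291,  0.03  ]), array([ 0.2487, -0.2572,  0.03  ])]
```

```bash
python3 - <<'E'
from h import *
a=snapshot('top')
P=lambda x,y,z:pt(a,x/4+180,y/4+130,z)
for y in(50,80):print(P(356,y,.182))
print(P(22,70,.182),P(22,38,.182))
print('bottle cap',pt(a,107,116,.22),'desk box top front',[pt(a,*c,.2) for c in((128,150),(110,245),(8,235))])
E
```

```text
[0.4544918  0.04660549 0.182     ]
[0.43721361 0.04689063 0.182     ]
[0.44482634 0.23253862 0.182     ] [0.46328239 0.23285907 0.182     ]
bottle cap [0.50504857 0.39481003 0.22      ] desk box top front [array([0.43505942, 0.35356588, 0.2       ]), array([0.23123097, 0.38152057, 0.2       ]), array([0.25516074, 0.58994679, 0.2       ])]
```

>>> {"op": "play_rows", "data": {"plan": [[[0,0,-0.02,0,0,-0.17,0],[0,-0.06,-0.02,0,0,-0.171,0],[0,-0.0625,-0.02,0,0,0,0],[0,-0.0625,-0.01,0,0,0,0],[0,-0.0625,0,0,0,0,0]]]}}

```text
t: 0.88
eef_pos: [0.1988, 0.3455, 0.3007]
tool_rot: [-0.001, 3.141, 0.002]
ft_force: [0.9, -0.1, 0.8]
width: -0.0001
grasp_force: 0.0
```

>>> {"op": "play_rows", "data": {"plan": [[[-0.05,-0.035,0,0,0,0,0],[-0.05,-0.035,0,0,0,0,0],[-0.05,-0.035,0,0,0,0,0],[-0.05,-0.035,0,0,0,0,0],[-0.05,-0.035,0,0,0,0,0]]]}}

```text
t: 1.5
eef_pos: [0.4504, 0.1704, 0.3002]
tool_rot: [0.0, 3.141, 0.001]
ft_force: [0.3, 1.3, 0.0]
width: -0.0002
grasp_force: 0.0
```

>>> {"op": "play_rows", "data": {"plan": [[[-0.05,-0.035,0,0,0,0,0],[-0.012,0,0.04,0,0,0,0],[0,0,0.05,0,0,0,0],[0,0,0.05,0,0,0,0],[0,0,0,0,0,0,0]]]}}

```text
t: 2.12
eef_pos: [0.5082, 0.1362, 0.157]
tool_rot: [0.0, -3.134, 0.003]
ft_force: [-0.4, -0.2, 0.8]
width: -0.0001
grasp_force: 0.0
```

>>> {"op": "play_rows", "data": {"plan": [[[0.033,0,0,0,0,0,0],[0.023,0,0.006,0,0,0,0],[0.016,0,0.007,0,0,0,0],[0.012,0,0.01,0,0,0,0],[0.012,0,0.013,0,0,0,0]]]}}

```text
t: 2.75
eef_pos: [0.4153, 0.1372, 0.1243]
tool_rot: [-0.0, 3.14, 0.001]
ft_force: [0.2, 1.2, 0.2]
width: -0.0002
grasp_force: 0.4
```

>>> {"op": "play_rows", "data": {"plan": [[[0.01,0,0.015,0,0,0,0],[0.005,0,0.012,0,0,0,0],[0.004,0,0.012,0,0,0,0],[0.003,0,0.007,0,0,0,0],[0,0,0,0,0,0,0]]]}}

```text
t: 3.38
eef_pos: [0.393, 0.137, 0.0787]
tool_rot: [0.0, -3.141, 0.0]
ft_force: [-8.3, -0.9, 24.3]
width: 0.0004
grasp_force: 11.2
```

>>> {"op": "play_rows", "data": {"plan": [[[0,0,-0.03,0,0,0,0],[0,0,-0.06,0,0,0,0],[0,-0.06,-0.06,0,0,0,0],[0,-0.06,0,0,0,0,0],[0,-0.06,0,0,0,0,0]]]}}

```text
t: 4.0
eef_pos: [0.3938, -0.0289, 0.2132]
tool_rot: [-0.002, 3.138, -0.001]
ft_force: [1.5, -0.3, -0.2]
width: 0.0
grasp_force: 0.0
```

>>> {"op": "play_rows", "data": {"plan": [[[0,-0.06,0,0,0,0,0],[0,-0.06,0,0,0,0,0.03],[0,-0.03,0,0,0,0,0.03],[0,0,0,0,0,0,0.03]]]}}

```text
t: 4.5
eef_pos: [0.3932, -0.1794, 0.2121]
tool_rot: [0.005, 3.141, -0.001]
ft_force: [-0.9, 0.9, 0.4]
width: 0.03
grasp_force: 0.0
```

```bash
python3 - <<'E'
from h import *
a=snap('top','t1');b=snap('scene','s1')
x=cv2.resize(a['frame'][130:215,180:410],None,fx=3.4,fy=3.4,interpolation=2)
y=cv2.resize(b['frame'][140:330,220:375],None,fx=1.6,fy=1.6,interpolation=2)
c=np.zeros((600,800,3),np.uint8);c[:x.shape[0],:x.shape[1]]=x;c[290:290+y.shape[0],:y.shape[1]]=y
cv2.imwrite('pics/c1.png',c[:,:,::-1])
E
```

```text
(no output)
```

View pics/c1.png

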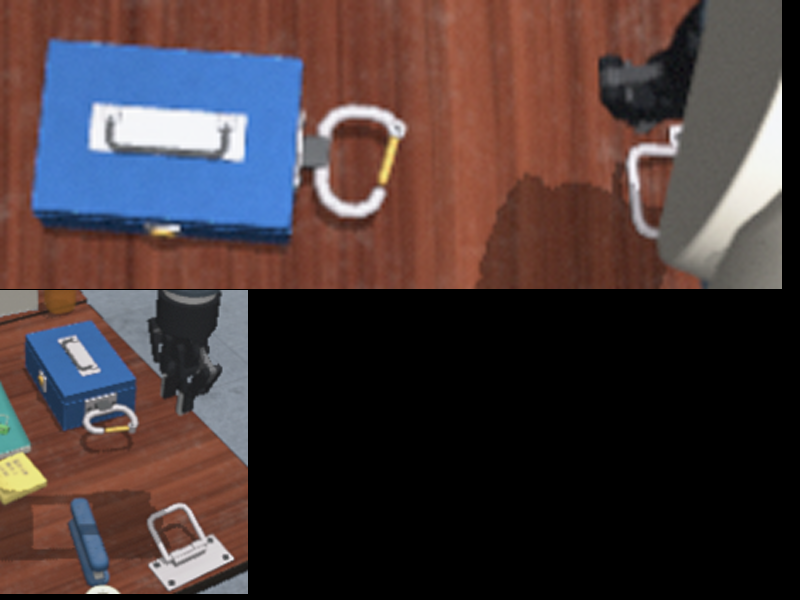

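>>> {"op": "play_rows", "data": {"plan": [[[0.013,-0.0286,0.02,0,0,-0.04,0.04],[0,0,0.06,0,0,0,0.04],[0,0,0.05,0,0,0,0.04],[0,0,0.04,0,0,0,0.04],[0,0,0.01,0,0,0,0.04]]]}}

```text
t: 5.22
eef_pos: [0.3787, -0.204, 0.0304]
tool_rot: [0.066, -3.137, -0.003]
ft_force: [0.3, 0.1, 0.6]
width: 0.0402
grasp_force: 0.0
```

>>> {"op": "play_rows", "data": {"plan": [[[0,0,0.008,0,0,0,0.04],[0,0,0,0,0,0,0.02],[0,0,0,0,0,0,0.02],[0,0,0,0,0,0,0.013]]]}}

```text
t: 5.72
eef_pos: [0.3805, -0.2062, 0.025]
tool_rot: [-0.063, 3.139, -0.001]
ft_force: [0.1, -0.8, -0.8]
width: 0.013
grasp_force: 0.0
```

```bash
python3 - <<'E'
from h import *
a=snap('top','t2');b=snap('scene','s2')
y=cv2.resize(b['frame'][230:330,290:380],None,fx=5,fy=5,interpolation=2)
cv2.imwrite('pics/c2.png',y[:,:,::-1])
s=get_state();print(s['eef_pos'],s['width'],s['ft_force'])
E
```

```text
[ 0.38027869 -0.20612022  0.02468968] 0.012838630096901006 [ 0.33170063 -0.1615713   0.7163155 ]
```

View pics/c2.png

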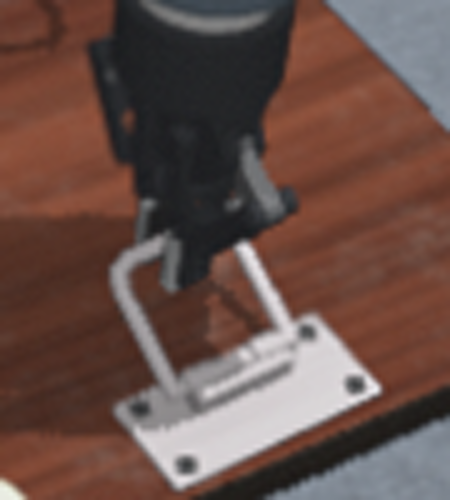

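>>> {"op": "play_rows", "data": {"plan": [[[0,0,0,0,0,0,0],[0,0,0,0,0,0,0],[0,0,0,0,0,0,0]]]}}

```text
t: 6.2
eef_pos: [0.3799, -0.2041, 0.0245]
tool_rot: [0.06, -3.141, -0.004]
ft_force: [4.3, 17.7, 10.0]
width: 0.0057
grasp_force: 58.8
```

>>> {"op": "play_rows", "data": {"plan": [[[0,-0.0035,-0.006,0,0,0,0],[0,-0.004,-0.0055,0,0,0,0],[0,-0.0045,-0.0045,0,0,0,0],[0,-0.0045,-0.004,0,0,0,0],[0,0,0,0,0,0,0]]]}}

```text
t: 6.82
eef_pos: [0.3806, -0.22, 0.0451]
tool_rot: [0.059, -3.141, -0.006]
ft_force: [3.8, 22.6, 22.3]
width: 0.0054
grasp_force: 59.8
```

>>> {"op": "play_rows", "data": {"plan": [[[0,0.001,-0.005,0,0,0,0],[0,-0.005,-0.0035,0,0,0,0],[0,-0.0055,-0.003,0,0,0,0],[0,0,0,0,0,0,0]]]}}

```text
t: 7.32
eef_pos: [0.3813, -0.2331, 0.0552]
tool_rot: [-0.063, 3.14, -0.003]
ft_force: [1.5, -8.3, -17.4]
width: 0.0051
grasp_force: 59.6
```

>>> {"op": "play_rows", "data": {"plan": [[[0,0,0,0,0,0,0.025],[0,0,-0.003,0,0,0,0.025],[0,-0.015,0,0,0,0,0.025],[0,-0.012,0,0,0,0,0.025],[0,0,0,0,0,0,0.025]]]}}

```text
t: 7.95
eef_pos: [0.3824, -0.2601, 0.0588]
tool_rot: [-0.061, 3.14, -0.001]
ft_force: [0.1, 0.2, -0.2]
width: 0.0249
grasp_force: 0.0
```

>>> {"op": "play_rows", "data": {"plan": [[[0,-0.006,0,0,0,0,0.025],[0,-0.004,0,0,0,0,0.025],[0,0,0,0,0,0,0.025]]]}}

```text
t: 8.32
eef_pos: [0.3822, -0.2678, 0.0585]
tool_rot: [0.061, -3.14, -0.004]
ft_force: [2.1, 7.6, 4.5]
width: 0.025
grasp_force: 3.8
```

>>> {"op": "play_rows", "data": {"plan": [[[0,-0.003,0,0,0,0,0.025],[0,-0.002,0,0,0,0,0.025],[0,0,0,0,0,0,0.025]]]}}

```text
t: 8.7
eef_pos: [0.3818, -0.2688, 0.0583]
tool_rot: [0.058, -3.139, -0.014]
ft_force: [9.3, 32.3, 13.9]
width: 0.025
grasp_force: 16.3
```

>>> {"op": "play_rows", "data": {"plan": [[[0,0.008,0,0,0,0,0.025],[0,0,-0.06,0,0,0,0.025],[0,0,-0.06,0,0,0,0.0],[0,0.06,-0.05,0,0,0,0.0],[0,0.06,0,0,0,0,0]]]}}

```text
t: 9.32
eef_pos: [0.3802, -0.1584, 0.2219]
tool_rot: [-0.059, 3.134, -0.005]
ft_force: [1.7, 1.0, -0.3]
width: -0.0003
grasp_force: 0.0
```

>>> {"op": "play_rows", "data": {"plan": [[[-0.01,0.06,0,0,0,0,0],[-0.015,0.06,0,0,0,0,0],[-0.015,0.06,0,0,0,0,0],[-0.015,0.06,0,0,0,0,0],[-0.015,0.06,0,0,0,0,0]]]}}

```text
t: 9.95
eef_pos: [0.4362, 0.1468, 0.2189]
tool_rot: [-0.064, 3.14, -0.0]
ft_force: [1.1, -0.0, 1.5]
width: -0.0002
grasp_force: 0.0
```

>>> {"op": "play_rows", "data": {"plan": [[[0,0.05,0,0,0,0.18,0.05],[0,0,0,0,0,0.18,0.08],[0,0,0,0,0,0.18,0.08],[0,0,0,0,0,0.18,0.08],[0,0,0,0,0,0.18,0.08]]]}}

```text
t: 10.58
eef_pos: [0.4341, 0.1934, 0.2186]
tool_rot: [1.311, 2.854, -0.0]
ft_force: [-0.6, -0.3, -0.7]
width: 0.0798
grasp_force: 0.0
```

>>> {"op": "play_rows", "data": {"plan": [[[0,0,0,0,0,0.18,0.08],[0,0,0,0,0,0.18,0.08],[0,0,0,0,0,0.18,0.08],[0,0,0,0,0,0.14,0.08],[0,0,0,0,0,0,0.08]]]}}

```text
t: 11.2
eef_pos: [0.4341, 0.1934, 0.2187]
tool_rot: [2.181, 2.261, 0.0]
ft_force: [0.7, 0.9, -0.7]
width: 0.0804
grasp_force: 0.0
```

```bash
python3 - <<'E'
from h import *
a=snap('top','t3');b=snap('scene','s3')
x=cv2.resize(a['frame'][120:215,180:410],None,fx=3.4,fy=3.4,interpolation=2)
y=cv2.resize(b['frame'][150:330,220:375],None,fx=1.5,fy=1.5,interpolation=2)
c=np.zeros((600,800,3),np.uint8);c[:x.shape[0],:x.shape[1]]=x;c[325:325+y.shape[0],:y.shape[1]]=y
y=cv2.resize(b['frame'][250:335,290:380],None,fx=3,fy=3,interpolation=2);c[325:325+y.shape[0],300:300+y.shape[1]]=y
cv2.imwrite('pics/c3.png',c[:,:,::-1])
E
```

```text
(no output)
```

View pics/c3.png

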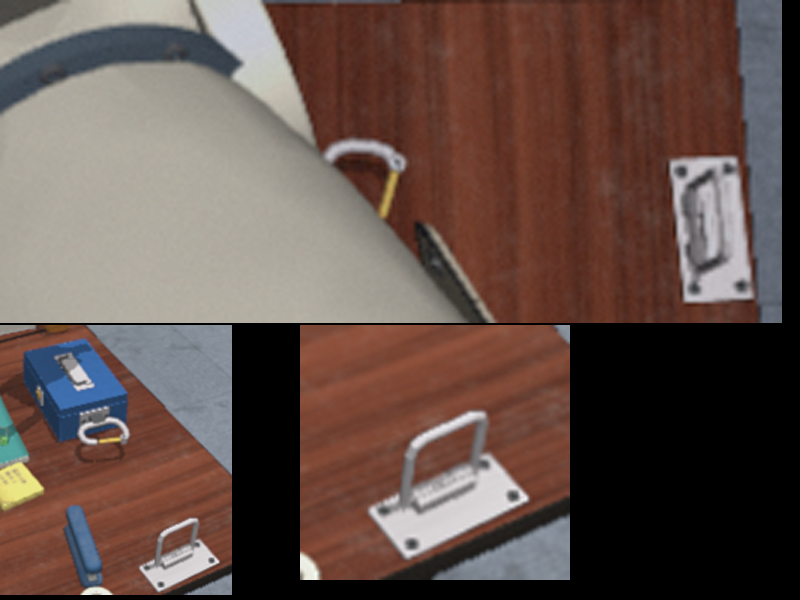

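```bash
python3 - <<'E'
from h import *
np.set_printoptions(precision=4,suppress=True)
a=snapshot('top')
P=lambda x,y,z:pt(a,x/3.4+180,y/3.4+130,z)
A=lambda x,y,z:pt(a,x/3.4+180,y/3.4+120,z)
c=[P(*q,.075) for q in((50,41),(302,58),(290,236),(36,212))];print(c,np.mean(c,0))
print('piv,nose',P(398,128,.042),P(384,190,.042),A(398,162,.042))
# lid mask corners from t1
im=cv2.imread('pics/t1.png');h=cv2.cvtColor(im,40)
m=cv2.inRange(h,(100,120,140),(125,255,255));m[:, :180]=0;m[:,280:]=0;m[:130]=0;m[212:]=0
k=max(cv2.findContours(m,0,2)[0],key=cv2.contourArea);r=cv2.boxPoints(cv2.minAreaRect(k));print(r)
w=[pt(a,*q,.075) for q in r];print(w,np.mean(w,0))
print('legs top',A(717,170,.074),A(723,264,.074)); pc=[A(*q,.004) for q in((671,160),(736,157),(752,298),(686,301))];print(pc,np.mean(pc,0))
E
```

```text
[array([0.4895, 0.2283, 0.075 ]), array([0.4747, 0.043 , 0.075 ]), array([0.3425, 0.0538, 0.075 ]), array([0.3619, 0.2365, 0.075 ])] [0.4171 0.1404 0.075 ]
piv,nose [ 0.4288 -0.0297  0.042 ] [ 0.3815 -0.0179  0.042 ] [ 0.4288 -0.0297  0.042 ]
[[189.3157 191.1237]
 [193.0596 141.2045]
 [268.6097 146.8707]
 [264.8658 196.7899]]
[array([0.365 , 0.2396, 0.075 ]), array([0.4918, 0.2324, 0.075 ]), array([0.4752, 0.0435, 0.075 ]), array([0.349 , 0.0547, 0.075 ])] [0.4202 0.1426 0.075 ]
legs top [ 0.4127 -0.2565  0.074 ] [ 0.3438 -0.256   0.074 ]
[array([ 0.4368, -0.2457,  0.004 ]), array([ 0.4385, -0.2959,  0.004 ]), array([ 0.3281, -0.3   ,  0.004 ]), array([ 0.3263, -0.2501,  0.004 ])] [ 0.3824 -0.2729  0.004 ]
```

>>> {"op": "play_rows", "data": {"plan": [[[0.035,0,0,0,0,0,0.075],[0.034,0,0,0,0,0.124,0.075],[0,0,0.06,0,0,0,0.075],[0,0,0.06,0,0,0,0.075],[0,0,0.05,0,0,0,0.075]]]}}

```text
t: 11.98
eef_pos: [0.4312, 0.2624, 0.0468]
tool_rot: [2.315, 2.124, -0.0]
ft_force: [-0.5, -0.3, -0.0]
width: 0.075
grasp_force: 0.0
```

>>> {"op": "play_rows", "data": {"plan": [[[0,0,0.033,0,0,0,0.075],[0,0,0,0,0,0,0.075],[-0.01,0,0,0,0,0,0.075],[-0.005,0,0,0,0,0,0.075]]]}}

```text
t: 12.48
eef_pos: [0.4312, 0.2474, 0.0172]
tool_rot: [2.317, 2.12, 0.004]
ft_force: [0.7, 3.0, -1.0]
width: 0.0747
grasp_force: 0.0
```

>>> {"op": "play_rows", "data": {"plan": [[[-0.012,-0.0006,0,0,0,-0.0056,0.075],[-0.012,-0.0006,0,0,0,-0.0056,0.075],[-0.012,-0.0006,0,0,0,-0.0056,0.075],[-0.012,-0.0006,0,0,0,-0.0056,0.075],[-0.012,-0.0006,0,0,0,-0.0056,0.075]]]}}

```text
t: 13.1
eef_pos: [0.4238, 0.188, 0.0169]
tool_rot: [2.287, 2.152, 0.005]
ft_force: [-0.3, 4.9, 2.1]
width: 0.0748
grasp_force: 0.0
```

>>> {"op": "play_rows", "data": {"plan": [[[-0.012,-0.0006,0,0,0,-0.0056,0.075],[-0.012,-0.0006,0,0,0,-0.0056,0.075],[-0.012,-0.0006,0,0,0,-0.0056,0.075],[-0.012,-0.0006,0,0,0,-0.0056,0.075],[-0.012,-0.0006,0,0,0,-0.0056,0.075]]]}}

```text
t: 13.72
eef_pos: [0.4176, 0.128, 0.0168]
tool_rot: [2.257, 2.184, 0.005]
ft_force: [-0.1, 6.2, 2.2]
width: 0.0752
grasp_force: 0.0
```

>>> {"op": "play_rows", "data": {"plan": [[[-0.012,-0.0006,0,0,0,-0.0056,0.075],[-0.012,-0.0006,0,0,0,-0.0056,0.075],[-0.012,-0.0006,0,0,0,-0.0056,0.075],[-0.012,-0.0006,0,0,0,-0.0056,0.075],[0,0,0,0,0,0,0.075]]]}}

```text
t: 14.35
eef_pos: [0.413, 0.0794, 0.0163]
tool_rot: [2.234, 2.208, 0.001]
ft_force: [0.2, -0.5, 0.5]
width: 0.0749
grasp_force: 0.0
```

```bash
python3 - <<'E'
from h import *
a=snap('top','t4');b=snap('scene','s4')
x=cv2.resize(a['frame'][120:215,230:410],None,fx=4,fy=4,interpolation=2)
y=cv2.resize(b['frame'][180:330,220:375],None,fx=1.4,fy=1.4,interpolation=2)
c=np.zeros((600,800,3),np.uint8);c[:x.shape[0],:x.shape[1]]=x;c[385:385+y.shape[0],:y.shape[1]]=y
cv2.imwrite('pics/c4.png',c[:,:,::-1])
s=get_state();print(s['eef_pos'],s['ft_force'])
E
```

```text
[0.41308229 0.07996564 0.0160799 ] [-0.08143962 -0.12672348  0.20840665]
```

View pics/c4.png

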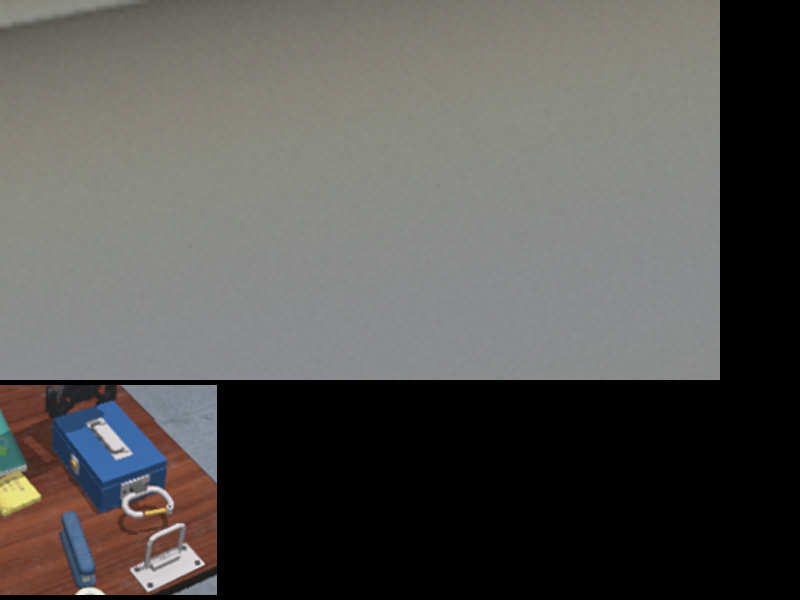

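```bash
python3 - <<'E'
from h import *
np.set_printoptions(precision=4,suppress=True)
b=snapshot('scene')
im=cv2.imread('pics/s4.png')
y=cv2.resize(im[200:320,255:375],None,fx=5,fy=5,interpolation=2);cv2.imwrite('pics/c5.png',y)
# prediction of gate pivot/nose for pose
def w(o,yaw,x,y,z):
    c,s=np.cos(yaw),np.sin(yaw);return [o[0]+c*x-s*y,o[1]+s*x+c*y,z]
o=(.4118,-.026);yaw=-.0117
for n,q in dict(piv=(22,-169,42),nose=(-27,-159,42),lidA=(63.5,-93.5,75),lidB=(-63.5,-93.5,75),lidC=(-63.5,93.5,75)).items():
    u,v=proj(b,w(o,yaw,*np.array(q)/1e3));print(n,(u-255)*5,(v-200)*5)
E
```

```text
piv 425.9826193173268 335.85217878334106
nose 324.4608191491591 355.58738454798686
lidA 420.04851544361856 158.75568561973282
lidB 189.33507895494927 238.43229747376654
lidC 12.864666225736698 11.306311977468226
```

View pics/c5.png

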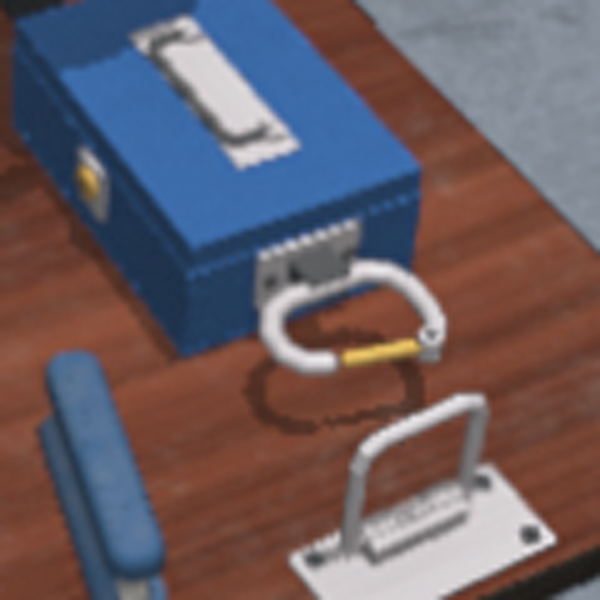

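```bash
python3 - <<'E'
from h import *
np.set_printoptions(precision=4,suppress=True)
b=snapshot('scene');Q=lambda x,y,z:pt(b,255+x/5,200+y/5,z)[:2]
print('piv',Q(430,342,.042),'nose',Q(336,360,.042),'lid',Q(419,170,.075),Q(190,251,.075),Q(15,25,.075),'leg',Q(475,447,.042),'near leg',Q(354,505,.042),'widest -x',Q(265,325,.042),'bar',Q(484,400,.074),Q(360,457,.074))
E
```

```text
piv [ 0.4313 -0.1994] nose [ 0.3862 -0.1894] lid [ 0.4692 -0.1268] [ 0.3434 -0.1262] [0.3454 0.0577] leg [ 0.4132 -0.2624] near leg [ 0.3472 -0.2662] widest -x [ 0.3686 -0.1556] bar [ 0.4123 -0.2635] [ 0.3463 -0.2666]
```

>>> {"op": "play_rows", "data": {"plan": [[[-0.012,-0.0005,0,0,0,-0.011,0.075],[-0.012,-0.0005,0,0,0,-0.011,0.075],[-0.012,-0.0005,0,0,0,-0.011,0.075],[-0.01,-0.0005,0,0,0,-0.011,0.075],[-0.006,-0.0005,0,0,0,-0.011,0.075]]]}}

```text
t: 15.18
eef_pos: [0.411, 0.0284, 0.0158]
tool_rot: [-2.171, -2.27, -0.0]
ft_force: [-1.4, 6.1, 2.1]
width: 0.0751
grasp_force: 0.0
```

```bash
python3 - <<'E'
from h import *
b=snap('scene','s6')
cv2.imwrite('pics/c6.png',cv2.resize(b['frame'][200:320,255:375],None,fx=5,fy=5,interpolation=2)[:,:,::-1])
E
```

```text
(no output)
```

View pics/c6.png

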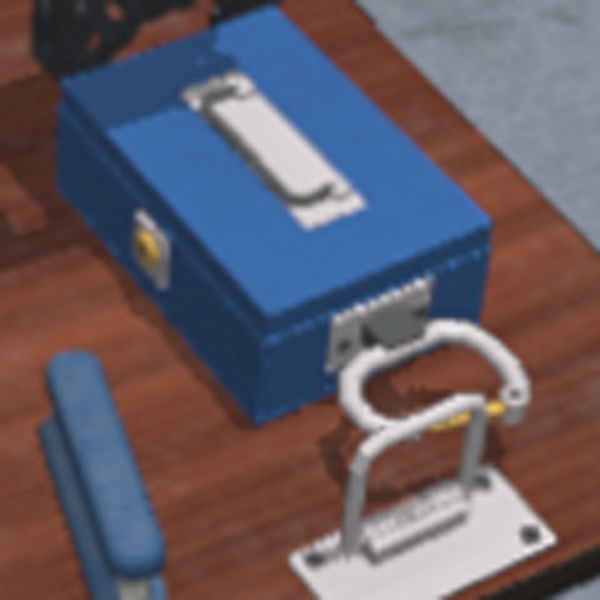

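```bash
python3 - <<'E'
from h import *
np.set_printoptions(precision=4,suppress=True)
b=snapshot('scene');Q=lambda x,y,z:pt(b,255+x/5,200+y/5,z)[:2]
print('piv',Q(515,400,.042),'nose',Q(422,428,.042),'lid',Q(491,222,.075),Q(264,325,.075),Q(62,100,.075))
E
```

```text
piv [ 0.4455 -0.2473] nose [ 0.3984 -0.2422] lid [ 0.4794 -0.1724] [ 0.3494 -0.1821] [ 0.3398 -0.0053]
```

>>> {"op": "play_rows", "data": {"plan": [[[-0.01,-0.001,0,0,0,0.01,0.075],[-0.01,-0.001,0,0,0,0.008,0.075],[-0.01,0,0,0,0,0,0.075],[-0.008,0,0,0,0,0,0.075],[-0.006,0,0,0,0,0,0.075]]]}}

```text
t: 15.9
eef_pos: [0.4108, -0.0159, 0.0157]
tool_rot: [2.192, 2.251, 0.001]
ft_force: [1.0, 5.8, 0.7]
width: 0.0753
grasp_force: 0.0
```

>>> {"op": "play_rows", "data": {"plan": [[[-0.004,0,0,0,0,0,0.075],[-0.003,0,0,0,0,0,0.075],[0,0,0,0,0,0,0.075]]]}}

```text
t: 16.27
eef_pos: [0.4105, -0.0231, 0.0156]
tool_rot: [-2.192, -2.25, 0.0]
ft_force: [-0.7, -0.3, -0.0]
width: 0.0752
grasp_force: 0.0
```

>>> {"op": "play_rows", "data": {"plan": [[[-0.003,0,0,0,0,0,0.075],[-0.003,0,0,0,0,0,0.075],[-0.002,0,0,0,0,0,0.075]]]}}

```text
t: 16.65
eef_pos: [0.4107, -0.0289, 0.0157]
tool_rot: [-2.192, -2.247, -0.003]
ft_force: [2.1, 43.4, 6.0]
width: 0.0755
grasp_force: 0.0
```

>>> {"op": "play_rows", "data": {"plan": [[[0.01,0,0,0,0,0,0.075],[0.03,0,0,0,0,0,0.075],[0,0,-0.05,0,0,0,0.075],[0,0,-0.06,0,0,0,0.075],[0,0,0,0,0,0,0.075]]]}}

```text
t: 17.27
eef_pos: [0.4126, 0.009, 0.1295]
tool_rot: [2.188, 2.247, 0.008]
ft_force: [0.4, -0.4, -0.5]
width: 0.0749
grasp_force: 0.0
```

```bash
python3 - <<'E'
from h import *
b=snap('scene','s7')
cv2.imwrite('pics/c7.png',cv2.resize(b['frame'][210:330,265:385],None,fx=5,fy=5,interpolation=2)[:,:,::-1])
E
```

```text
(no output)
```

View pics/c7.png

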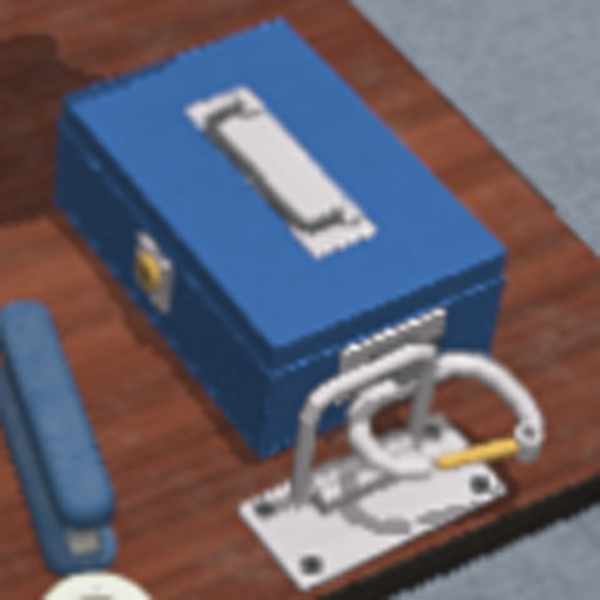

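```bash
python3 - <<'E'
from h import *
np.set_printoptions(precision=4,suppress=True)
b=snapshot('scene');Q=lambda x,y,z:pt(b,265+x/5,210+y/5,z)[:2]
print('bar',Q(432,350,.074),Q(310,407,.074),'piv',Q(528,440,.042),'nose',Q(440,462,.042),'lid',Q(505,255,.075),Q(275,362,.075),Q(65,102,.075),Q(280,20,.075))
from workcell import finish_job
print(finish_job())
E
```

```text
bar [ 0.4115 -0.2631] [ 0.3463 -0.2666] piv [ 0.4394 -0.304 ] nose [ 0.3977 -0.2965] lid [ 0.4739 -0.2308] [ 0.3461 -0.2388] [ 0.3449 -0.0507] [ 0.4709 -0.0442]
the job is handed in; nothing more can be done
None
```

The job is handed in. In the last picture the ring stands upright, the lid looks shut, the hook is round the anchor's +x leg with its gate closed, and the box sits flat; no verdict came back. The lid was pressed down at about 24 N and the final push peaked at 43 N on the fingers. The arm was not brought near the bottle or calculator, but I did not re-measure them.

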